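# Inspect the belfry of a printed tower with a rigid probe

### The arm

A 7-joint arm with a two-finger parallel gripper is mounted at the origin on the work surface. World frame = base frame: x ahead of the robot, y to its left, z up, the work surface at z = 0. Lengths are in m, angles in rad, forces in N, time in s.
With the tool pointing down it reaches from about 0.425 to 0.875 m from the base axis. Payload 8.4 kg.
Tool frame: the origin (TCP) lies midway between the tips of the shut fingers; the grasp point (between the pads) lies 19 mm behind it; z points along the fingers, y is the direction in which the jaws open and shut (so a half turn about z gives the same grasp; the last joint's range is limited). The gripper opens to 85 mm and grips with 20 to 120 N. Pads are 22 mm wide; open, the fingers measure 114 mm over their backs; the gripper's body (76 mm by 85 mm) begins 54 mm behind the grasp point. The pads swing forward as they close: fully open they stand 13 mm farther back than shut.
Start: joints at [-1.222, 0.333, 0.04, 1.465, -0.013, 1.343, -0.059], TCP at [0.281, 0.586, 0.231] pointing down, gripper open.
Joint ranges: [-2.58, 2.58], [-0.38, 2.09], [-1.3, 1.39], [0.25, 2.4], [-1.5, 4.64], [0.08, 2.09], [-2.65, 2.65]. Speed limits (rad/s): [2.22, 2.22, 2.79, 2.79, 3.14, 3.14, 3.14].

### API

Orientations are given as a unit quaternion [w, x, y, z].
In Python, from cell import arm, eyes gives the robot as it stands.
- The arm moves only by the tool send_rows, never from a script. Its argument "series" is text: rows parted by semicolons, each of 5 numbers parted by spaces: the shift along the tool's x, y, z in m, then the turn about the tool's z in rad, then the opening, from 0 (shut) to 1 (fully open). In form: tx ty tz turn gripper; .... A call has 1 to 8 rows; each row shifts and turns the commanded pose from where the row before left it, along the tool's axes as they then stand; what a row does not reach is not made up. A row lasts 1/12 s, in which the tool goes at most 41.7 mm and 7.16 degrees, less where a joint would pass 70% of its speed; a pose out of reach is approached as far as the arm can. A call with a gripper value outside its range is refused whole. The fingers move at their own pace and stop on an object; "grip_force" is the grip in N (left out, the last holds). Time passes only in rows, so rows that do not move let the fingers close. It gives the time, the measured TCP pose, the force and the opening at its end, in the units of the state.
- arm.observe(): the state, without advancing time (a new reading comes with each control period).
- eyes.capture(name): name is "scene" or "top"; returns a dict with "img" (400x640x3 uint8, red, green, blue), "K" (3x3 intrinsics, pixels), "extrinsics" (4x4, takes a point from world to camera coordinates). Camera axes: x right, y down, z forward; pixel columns grow to the right and rows downward; lengths in m; the calibration is good to about 2 mm. A picture is of the moment at which its call begins. There is no depth.
- arm.sign_off(): hands the job in, once; it reports no verdict.
The state is a dict: "time": time; "joints": joint angles; "joint_vel": joint speeds; "tau": joint torques, N m; "position": TCP position; "orientation": TCP orientation; "contact_force": force on the tool from outside, world axes, zero at the start; "wrist_torque": the same for the moment, N m; "finger_gap": finger opening in m.
Only numpy, scipy, OpenCV 4.12 (cv2) and the standard library are available. Lean on these libraries where they do the work, as an engineer would, in place of code of your own. Each camera call takes 0.05 s, during which the arm holds its last target. There are 200 camera calls.

### The job

Grip the inspection probe by its handle, pull it straight up out of the sprung catches on its rail stand, and lower its stem through the round hole in the flat roof of the printed bell tower until the tip hangs about halfway down the open belfry. Never touch the tower with the probe or the gripper, and leave the other models and tools where they are. Finish while still holding the probe there, still and upright, with the stem in the middle of the hole.

Things in the scene. Friction and masses are not known exactly. Their poses are not given: they have to be found in the camera images.
- probe: rigid inspection probe, 185 mm long, about 0.16 kg, upright in its rail stand at the start. Origin at the stem's lower tip, z up the stem. Round steel stem 8 mm in diameter, z = 0 to 85 mm; neck 17 mm square to 97 mm; shoulder plate 40 (x) by 32 (y) mm, 97 to 103 mm; grey handle 24 x 24 mm, 103 to 185 mm, faces square to x and y. All on one axis.
- probe_tip (a point): the lower tip of the probe's stem (the origin of probe), 20 mm over the table at the start
- probe_grip (a point): where to hold the probe: on its axis in the handle, 25 mm below the handle's top end, 160 mm above the tip
- stand: fixed rail stand, 110 (x) by 170 (y) mm, origin on the table under its centre. Two aluminium rails along its y, tops at z = 117 mm, 20 mm apart, on two end posts. The probe hangs upright at its centre, axes parallel to the stand's, shoulder plate on the rails between low stops (6 mm high, 1.5 mm play). Nothing of the stand is higher than 132 mm; the handle above is free on all sides.
- catches (a point): midway between two round-nosed sprung catches, 126 mm above the table, on the stand's axis; they press over the two x edges of the probe's shoulder plate and give way to a straight upward pull of about 5 to 20 N within the first 10 mm of travel
- tower: printed white bell tower, loose, about 0.6 kg, 86 x 86 mm, origin under its centre, z up. Solid storey up to z = 40 mm, open belfry between four corner posts from 40 to 90 mm, flat roof slab from 90 to 110 mm with a round hole 20 mm in diameter straight down through its centre; low corner blocks up to 118 mm. Halfway down the belfry is z = 65 mm.
- tower_hole (a point): the centre of the hole at the roof's upper face, 110 mm above the table
- temple: printed white temple with columns and a low gable roof, 90 x 150 x 90 mm, origin under its centre; leave alone
- column_a: printed white column, square foot 34 mm, 96 mm tall, origin under its foot; leave alone
- column_b: a second column, the same as column_a; leave alone
- house: small printed house with a gable roof, 60 x 70 x 50 mm, origin under its centre; leave alone
- spire: grey printed tower with a closed pointed spire and no hole, 50 x 50 mm, 135 mm tall, origin under its centre; leave alone
- spool: filament spool lying flat, diameter 130 mm, 58 mm tall, origin under its centre; leave alone
- pawn: small printed turned finial, diameter 40 mm, 66 mm tall, origin under its foot; leave alone
- deburrer: hand deburring tool with a round handle, lying flat along its own x; leave alone
Things that resemble listed ones, but are neither listed nor needed, are in the scene too. What is shaped like the probe but pink or yellow is not meant.

How it is judged:
By the outcome, as a careful person would: the job done as asked, in the order asked, and still so for the second after the job is handed in, while the arm keeps its last pose, push and grip.
It also fails if it takes over 43 s, if anything falls off the work surface, if the arm or the gripper's body presses on something with over 40 N, if the wrist force passes 120 N, or if a joint passes its speed limit or range.

## Working session

There is one attempt and no reset: what is moved stays moved. The work goes in short steps, Python scripts to look and compute and a tool call to move; the robot and the scene stay as the last step left them, time stands still between calls to the robot, and variables do not carry over. Pictures are saved under pics/ and viewed, about 8 in all and at most 12, crops included, and the job is handed in when it is done.

Besides the shell and the picture viewer there is one more tool, called after "Request:" as name(argument=value, ...), one argument or row to a line, values as JSON. send_rows: Moves the arm, as the interface text tells. Its arguments: {"type":"object","properties":{"series":{"type":"string"},"grip_force":{"type":"number"}},"required":["series"]}

```bash
ls; mkdir -p pics; python3 - <<'E'
from cell import arm, eyes
import cv2, numpy as np
np.set_printoptions(precision=4,suppress=True)
for n in ("scene","top"):
    c=eyes.capture(n); cv2.imwrite(f"pics/{n}0.png",c["img"][:,:,::-1])
    np.savez(f"{n}0.npz",**c)
    R=c["extrinsics"]; print(n,c["K"].tolist(),R.tolist(), -R[:3,:3].T@R[:3,3])
s=arm.observe(); print(s)
E
```

```text
pics
scene [[470.3994331355294, 0.0, 317.13076788652285], [0.0, 470.3994331355294, 198.83380203409834], [0.0, 0.0, 1.0]] [[0.8155409869653099, 0.5785741993379123, 0.01203305614305975, -0.4623937537157], [0.3301816443265789, -0.4481363717973551, -0.8307550024057028, -0.06645672579268092], [-0.4752609602412602, 0.6814878488519048, -0.5565081594529937, 1.515927057704103], [0.0, 0.0, 0.0, 1.0]] [ 1.1195 -0.7953  0.794 ]
top [[387.6724534877891, 0.0, 317.5313112580992], [0.0, 387.6724534877891, 199.8665446926876], [0.0, 0.0, 1.0]] [[0.009806668609192451, -0.9999241367678375, -0.007453184546497083, 0.02307593418724178], [-0.9947947774143028, -0.008999803407086433, -0.10150051412609536, 0.5506798247225115], [0.10142573677335241, 0.008409770967657534, -0.994807567156711, 1.009125825721469], [0.0, 0.0, 0.0, 1.0]] [0.4452 0.0195 1.06  ]
{'time': 0.1, 'joints': array([-1.2222,  0.3338,  0.0399,  1.4661, -0.0134,  1.3433, -0.0585]), 'joint_vel': array([ 0.0007, -0.0018, -0.0001, -0.0012, -0.0003,  0.0003, -0.0018]), 'tau': array([  0.0044, -66.0017,   1.3704, -40.6475,   0.0171,   0.0089,
        -0.    ]), 'position': array([0.2813, 0.5856, 0.2305]), 'orientation': array([-0.0001,  0.222 ,  0.975 , -0.0007]), 'contact_force': array([ 0.8195,  0.4572, -0.0274]), 'wrist_torque': array([ 0.0261,  0.0387, -0.0219]), 'finger_gap': 0.08534341489134334}
```

View pics/scene0.png

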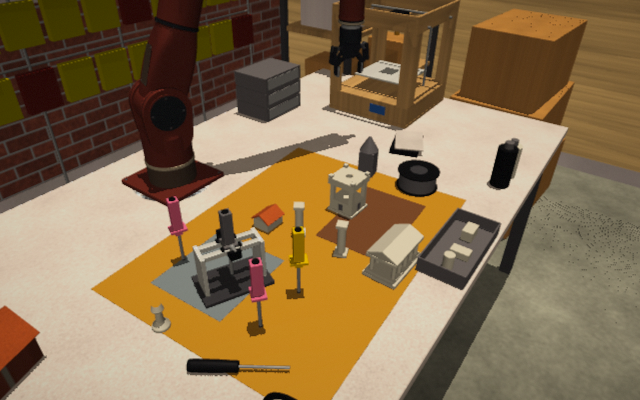

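View pics/top0.png

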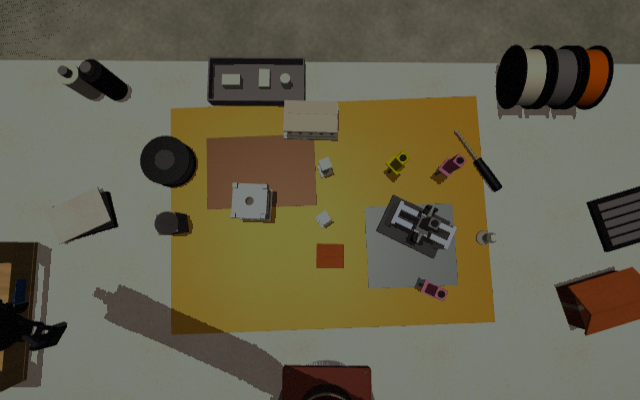

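The scene view shows the stand with the dark grey probe at about (226,225) and the tower at (348,192). In the top view, the stand is at (422,225) and the tower at (250,201), with its hole near (249,201). The pink and yellow probes are decoys. Next I'll look at enlarged crops.

```bash
python3 - <<'E'
import cv2, numpy as np
def crop(n,u,v,w,h,s=None):
    im=cv2.imread(f"pics/{n}0.png")[v:v+h,u:u+w]
    im=cv2.resize(im,(400,300),interpolation=cv2.INTER_CUBIC)
    return np.clip(im.astype(float)*1.4,0,255).astype(np.uint8)
a=np.hstack([crop("top",372,187,100,75),crop("top",210,171,80,60)])
b=np.hstack([crop("scene",180,202,132,99),crop("scene",304,155,88,66)])
cv2.imwrite("pics/crops0.png",np.vstack([a,b]))
E
```

```text
(no output)
```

View pics/crops0.png

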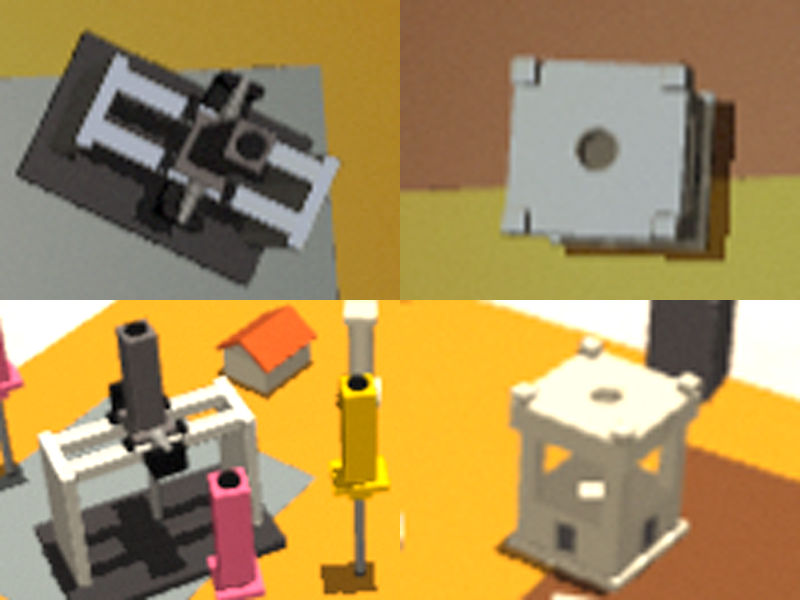

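The crops show the handle's top face with its dark centre at about (434.1,223.1) in the top view and (224.1,210.8) in the scene view. The roof hole is at (249.0,200.2) and (348.9,175.7). Next I'll triangulate these and refine them with masks.

```bash
cat > h.py <<'E'
import numpy as np, cv2
np.set_printoptions(precision=4,suppress=True)
def ray(c,u,v):
    E=c["extrinsics"];R=E[:3,:3]
    return -R.T@E[:3,3], R.T@np.linalg.solve(c["K"],[u,v,1.])
def cast(c,u,v,z):
    o,d=ray(c,u,v); return o+d*(z-o[2])/d[2]
def proj(c,p):
    E=c["extrinsics"];q=c["K"]@(E[:3,:3]@np.asarray(p)+E[:3,3]); return q[:2]/q[2]
def tri(c1,p1,c2,p2):
    o1,d1=ray(c1,*p1);o2,d2=ray(c2,*p2);d1/=np.linalg.norm(d1);d2/=np.linalg.norm(d2)
    A=np.c_[d1,-d2];t=np.linalg.lstsq(A,o2-o1,rcond=None)[0]
    a,b=o1+d1*t[0],o2+d2*t[1]; return (a+b)/2,np.linalg.norm(a-b)
def dark(img,u,v,r,thr):
    "weighted centroid of the dark blob holding (u,v), darkness over the window's threshold"
    g=img.mean(2);u0,v0=int(u)-r,int(v)-r;w=np.clip(thr-g[v0:v0+2*r+1,u0:u0+2*r+1],0,None)
    n,l=cv2.connectedComponents((w>0).astype(np.uint8)); k=l[r,r]; w=w*(l==k)
    y,x=np.mgrid[v0:v0+2*r+1,u0:u0+2*r+1]; return np.array([(w*x).sum(),(w*y).sum()])/w.sum(),int((l==k).sum())
def poly(c,img_mask):
    cs=cv2.findContours(img_mask,cv2.RETR_EXTERNAL,cv2.CHAIN_APPROX_NONE)[0]
    return max(cs,key=cv2.contourArea)
E
python3 - <<'E'
from h import *
T=dict(np.load("top0.npz"));S=dict(np.load("scene0.npz"))
gT=T["img"].mean(2).astype(int);gS=S["img"].mean(2).astype(int)
print(gT[217:230,427:444]);print(gS[206:217,216:234])
print(gT[195:206,243:256]);print(gS[171:181,342:357])
print("handle",cast(T,434.1,223.1,.205),cast(S,224.1,210.8,.205),tri(T,(434.1,223.1),S,(224.1,210.8)))
print("hole",cast(T,249,200.2,.11),cast(S,348.9,175.7,.11),tri(T,(249,200.2),S,(348.9,175.7)))
# rails
m=((gT>120)&(np.ptp(T["img"].astype(int),2)<40)).astype(np.uint8);mm=np.zeros_like(m);mm[190:255,385:462]=m[190:255,385:462]
ys,xs=np.nonzero((gT>150)&(mm>0)); 
p=np.array([cast(T,x,y,.117)[:2] for x,y in zip(xs,ys)])
r=cv2.minAreaRect(p.astype(np.float32)*1000);print(len(p),"rails",r)
E
```

```text
[[ 34  38  28  28  47  65  59  49  40  39  41  40  42  56  69  80  92]
 [ 16  17  13  23  62  72  70  65  62  50  41  41  41  41  44  55  61]
 [ 19  17  17  45  70  70  58  56  51  55  60  61  38  41  40  41  39]
 [ 14  19  16  62  73  51  31  33  26  36  53  66  58  64  43  41  40]
 [ 17  19  35  71  46  23  20  20  19  20  31  53  68  68  41  38  39]
 [ 17  19  58  73  19  18  21  19  22  21  20  42  65  67  86  47  40]
 [ 16  29  71  73  15  19  22  18  22  20  21  37  66  94 118 106 104]
 [ 18  53  73  73  25  22  22  22  25  23  22  47  72 118 126 126 126]
 [ 13  64  72  74  61  20  22  21  17  19  37  63  93 124 125 126 126]
 [ 16  40  52  66  71  60  30  26  27  25  59  74 117 125 123 126 126]
 [ 16  15  21  37  50  63  59  59  59  59  69  55  85 124 127 125 126]
 [ 18  20  14  19  21  36  46  63  69  72  56  27  39  82  86 112 124]
 [ 16  16  15  15  14  15  19  35  46  63  36  19  32  32  37  68  86]]
[[123 121 122 121 123 123 122 124 123 121 123 123 122 123 122 123 122 124]
 [123 121 122 123 123 123 122 122 122 123 123 116 111 122 123 121 123 123]
 [122 123 122 123 122 120 
[... 1691 characters left out ...]
 195]
 [194 195 194 195 191 188 185 182 181 186 194 194 194 195 195]
 [195 195 195 195 195 194 194 194 195 195 194 194 195 195 195]
 [195 195 194 194 195 195 195 194 194 194 194 195 195 194 195]]
handle [ 0.4834 -0.23    0.205 ] [ 0.4817 -0.2311  0.205 ] (array([ 0.4827, -0.2307,  0.2051]), np.float64(0.001988788815918931))
hole [0.5397 0.1966 0.11  ] [0.5397 0.1912 0.11  ] (array([0.5387, 0.196 , 0.1076]), np.float64(0.0031820523280333027))Traceback (most recent call last):
  File "<stdin>", line 12, in <module>
cv2.error: OpenCV(4.12.0) /io/opencv/modules/imgproc/src/convhull.cpp:143: error: (-215:Assertion failed) total >= 0 && (depth == CV_32F || depth == CV_32S) in function 'convexHull'
```

```bash
python3 - <<'E'
from h import *
T=dict(np.load("top0.npz"))
gT=T["img"].mean(2).astype(int)
n,l,st,ce=cv2.connectedComponentsWithStats((gT>108).astype(np.uint8))
for k in range(1,n):
    if st[k,4]>40 and 385<ce[k][0]<465 and 190<ce[k][1]<260:
        ys,xs=np.nonzero(l==k);p=np.array([cast(T,x,y,.117)[:2] for x,y in zip(xs,ys)])
        print(st[k],ce[k],cv2.minAreaRect(p.astype(np.float32)*1000))
m=np.zeros_like(gT,np.uint8);m[187:262,372:472]=(gT[187:262,372:472]>116)
# tower roof
m=(gT[171:231,210:290]>112).astype(np.uint8)
n,l,st,ce=cv2.connectedComponentsWithStats(m);k=1+st[1:,4].argmax();print(st[k])
ys,xs=np.nonzero(l==k);p=np.array([cast(T,x+210,y+171,.112)[:2] for x,y in zip(xs,ys)])
print("roof",cv2.minAreaRect(p.astype(np.float32)*1000))
# base long edge from crop pixels, z=.01 plane
a=lambda X,Y:cast(T,372+X/4,187+Y/4,.01)[:2]
d=a(248,287)-a(18,180);print("base dir",np.degrees(np.arctan2(d[1],d[0])))
a=lambda X,Y:cast(T,372+X/4,187+Y/4,.117)[:2]
for P,Q in(((78,142),(302,248)),((122,55),(338,160)),((185,175),(228,200)),((250,118),(335,160))):
    d=a(*Q)-a(*P);print("rail dir",np.degrees(np.arctan2(d[1],d[0])))
m=a(78,142)+a(302,248)+a(122,55)+a(338,160);print("rail centre",m/4)
E
```

```text
[391 201  27  28 240] [403.1625 214.7542] ((505.0614318847656, -185.39682006835938), (49.81451416015625, 56.08038330078125), 64.666015625)
[430 223  27  26 227] [444.7709 235.1498] ((463.0713806152344, -275.62396240234375), (48.79388427734375, 57.86144256591797), 64.89797973632812)
[  20   13   37   34 1029]
roof ((538.947998046875, 198.26400756835938), (81.62356567382812, 87.80118560791016), 0.500442624092102)
base dir -114.50411067792504
rail dir -114.9958234278925
rail dir -115.79325680481078
rail dir -119.97815173837326
rail dir -116.17146402027453
rail centre [ 0.4831 -0.2322]
```

The stand's rails run at 64.8° in the world, and the probe axis is at about (0.483,-0.231). The jaws are already at 64.4°, so I can keep this yaw throughout. I'll set off around the base now.

Request:
send_rows(
  series="-0.020 -0.012 -0.015 0 1; -0.029 -0.017 -0.015 0 1; -0.029 -0.017 -0.015 0 1; -0.029 -0.017 -0.010 0 1; -0.029 -0.017 -0.010 0 1; -0.029 -0.017 -0.005 0 1; -0.029 -0.017 0 0 1; -0.029 -0.017 0 0 1",
)

```text
time: 0.77
position: [0.4264, 0.3697, 0.3016]
orientation: [0.0, 0.222, 0.975, 0.0]
contact_force: [0.1, 0.5, 0.3]
finger_gap: 0.0851
```

Request:
send_rows(
  series="-0.026 -0.019 0 0 1; -0.026 -0.019 0 0 1; -0.026 -0.019 0 0 1; -0.026 -0.019 0 0 1; -0.026 -0.019 0 0 1; -0.026 -0.019 0 0 1; -0.013 -0.034 0 0 1; -0.013 -0.034 0 0 1",
)

```text
time: 1.43
position: [0.5111, 0.1268, 0.3005]
orientation: [-0.0, 0.222, 0.975, -0.001]
contact_force: [0.7, -1.2, 0.1]
finger_gap: 0.0854
```

Request:
send_rows(
  series="-0.013 -0.034 0 0 1; -0.013 -0.034 0 0 1; -0.013 -0.034 0 0 1; -0.013 -0.034 0 0 1; -0.013 -0.034 0 0 1; -0.013 -0.034 0 0 1; -0.013 -0.034 0 0 1; -0.013 -0.034 0 -0.008 1",
)

```text
time: 2.1
position: [0.4862, -0.1636, 0.3013]
orientation: [-0.0, 0.218, 0.976, 0.0]
contact_force: [0.8, 0.4, -0.3]
finger_gap: 0.0853
```

Request:
send_rows(
  series="-0.013 -0.034 0 0 1; -0.006 -0.017 0 0 1; 0 0 0 0 1; 0 0 0 0 1",
)

```text
time: 2.43
position: [0.4819, -0.2169, 0.3011]
orientation: [-0.0, 0.219, 0.976, -0.0]
contact_force: [0.1, 0.7, -1.0]
finger_gap: 0.0858
```

Request:
send_rows(
  series="-0.0067 -0.012 0 0 1; 0 0 0.02 0 1; 0 0 0.03 0 1; 0 0 0.03 0 1; 0 0 0.03 0 1; 0 0 0.02 0 1; 0 0 0.011 0 0.5; 0 0 0 0 0.5",
)

```text
time: 3.1
position: [0.4825, -0.2278, 0.1581]
orientation: [-0.002, 0.217, 0.976, 0.0]
contact_force: [-0.8, -0.7, 0.2]
finger_gap: 0.0637
```

Request:
send_rows(
  series="0 0 0 0 0.4; 0 0 0 0 0.4; 0 0 0 0 0.4; 0 0 0 0 0.4",
)

```text
time: 3.43
position: [0.4841, -0.2299, 0.1615]
orientation: [0.001, 0.218, 0.976, 0.0]
contact_force: [0.9, -0.7, 0.3]
finger_gap: 0.0341
```

```bash
python3 - <<'E'
from cell import arm, eyes
import cv2, numpy as np
ims=[]
for n,(u,v,w,h) in {"scene":(180,162,133,100),"top":(372,187,100,75)}.items():
    c=eyes.capture(n); np.savez(f"{n}1.npz",**c)
    im=cv2.resize(c["img"][v:v+h,u:u+w,::-1],(400,300),interpolation=cv2.INTER_CUBIC)
    ims.append(np.clip(im*1.5,0,255).astype(np.uint8))
cv2.imwrite("pics/grip1.png",np.hstack(ims))
s=arm.observe(); print(s["position"],s["orientation"],s["finger_gap"],s["contact_force"],s["joints"])
E
```

```text
[ 0.48378783 -0.22984432  0.16107244] [6.34069326e-04 2.18123965e-01 9.75920856e-01 1.25582488e-04] 0.03397408900506254 [ 0.26702541 -0.59046078 -0.17576937] [-0.2990539   0.1727103   0.7368039   1.86582151 -0.12745764  1.14913699
  1.61357241]
```

View pics/grip1.png

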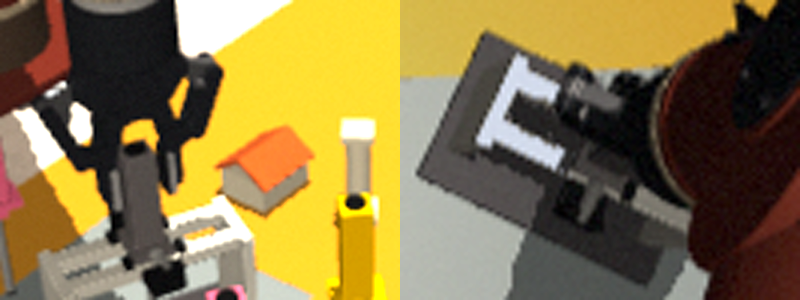

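The handle stands between the pads, with its top at about (135,148) in the left crop and a finger on either side, and there's no contact force yet. I'll close gently.

Request:
send_rows(
  series="0 0 0 0 0.33; 0 0 0 0 0.3; 0 0 0 0 0.28; 0 0 0 0 0.26; 0 0 0 0 0.24; 0 0 0 0 0.24",
  grip_force=20,
)

```text
time: 4.03
position: [0.4834, -0.23, 0.1605]
orientation: [0.0, 0.218, 0.976, -0.0]
contact_force: [-1.4, -0.6, 4.4]
finger_gap: 0.0238
```

Request:
send_rows(
  series="0 0 0 0 0; 0 0 0 0 0; 0 0 0 0 0; 0 0 0 0 0",
  grip_force=80,
)

```text
time: 4.37
position: [0.4836, -0.23, 0.1606]
orientation: [0.0, 0.218, 0.976, -0.0]
contact_force: [-1.0, -0.9, 5.5]
finger_gap: 0.023
```

Gripped at a 23 mm gap with small side forces. Now the straight pull up.

Request:
send_rows(
  series="0 0 -0.002 0 0; 0 0 -0.002 0 0; 0 0 -0.002 0 0; 0 0 -0.003 0 0; 0 0 -0.003 0 0; 0 0 -0.004 0 0; 0 0 -0.004 0 0; 0 0 0 0 0",
)

```text
time: 5.03
position: [0.4837, -0.2299, 0.1814]
orientation: [0.0, 0.218, 0.976, 0.0]
contact_force: [0.4, 0.0, -1.6]
finger_gap: 0.0232
```

Request:
send_rows(
  series="0 0 -0.01 0 0; 0 0 -0.015 0 0; 0 0 -0.02 0 0; 0 0 -0.02 0 0; 0 0 -0.02 0 0; 0 0 -0.02 0 0; 0 0 -0.02 0 0; 0 0 -0.015 0 0",
)

```text
time: 5.7
position: [0.4834, -0.23, 0.3227]
orientation: [0.001, 0.218, 0.976, 0.0]
contact_force: [0.1, 0.1, -2.2]
finger_gap: 0.0232
```

Request:
send_rows(
  series="0 0 -0.01 0 0; 0 0 0 0 0; 0 0 0 0 0",
)

```text
time: 5.95
position: [0.4833, -0.2298, 0.3303]
orientation: [0.0, 0.218, 0.976, 0.0]
contact_force: [-0.2, 0.0, -2.3]
finger_gap: 0.023
```

```bash
python3 - <<'E'
from cell import arm, eyes
import cv2, numpy as np
s=arm.observe(); print(s["position"],s["orientation"],s["finger_gap"],s["contact_force"],s["wrist_torque"])
ims=[]
for n in ("scene","top"):
    c=eyes.capture(n); np.savez(f"{n}2.npz",**c)
    im=c["img"][60:260,140:340] if n=="scene" else c["img"][130:330,300:500]
    ims.append(np.clip(cv2.resize(im[:,:,::-1],(400,400),interpolation=cv2.INTER_CUBIC)*1.5,0,255).astype(np.uint8))
cv2.imwrite("pics/lift2.png",np.hstack(ims))
E
```

```text
[ 0.48333972 -0.22980941  0.33031161] [1.26890010e-04 2.18176232e-01 9.75909379e-01 1.25237683e-05] 0.023041478547837373 [-0.22445646  0.00986406 -2.31141197] [-0.00339421  0.05944434 -0.02426882]
```

View pics/lift2.png

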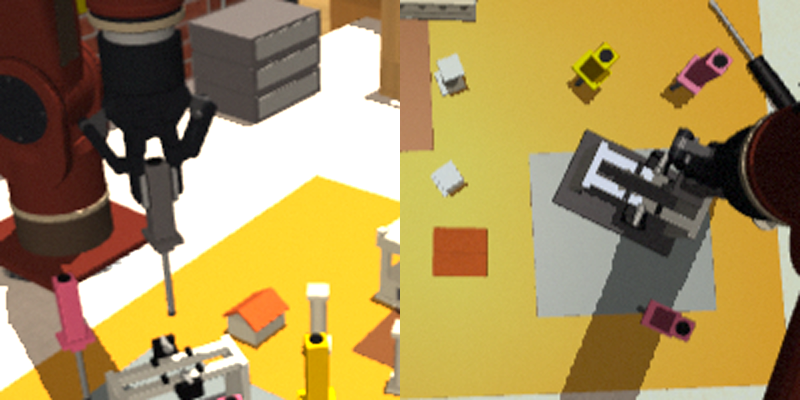

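The probe is free and upright: its stem tip is at about (225,217) in the scene view, the stand is still in place, and the load reads about 2.3 N. Now I'll carry it over to the tower.

Request:
send_rows(
  series="0.003 0.010 0 0 0; 0.006 0.018 0 0 0; 0.008 0.025 0 0 0; 0.009 0.029 0 0 0; 0.009 0.029 0 0 0; 0.009 0.029 0 0 0; 0.009 0.029 0 0 0; 0.009 0.029 0 0 0",
)

```text
time: 6.72
position: [0.5111, -0.0218, 0.3297]
orientation: [-0.0, 0.218, 0.976, -0.0]
contact_force: [1.6, -0.1, -2.6]
finger_gap: 0.0234
```

Request:
send_rows(
  series="0.009 0.029 0 0 0; 0.009 0.029 0 0 0; 0.009 0.029 0 0 0; 0.009 0.029 0 0 0; 0.009 0.029 0 0 0; 0.009 0.029 0 0 0; 0.007 0.020 0 0 0; 0.004 0.010 0 0 0",
)

```text
time: 7.38
position: [0.5384, 0.1925, 0.3288]
orientation: [-0.001, 0.216, 0.976, -0.0]
contact_force: [0.3, -0.5, -2.7]
finger_gap: 0.0237
```

Request:
send_rows(
  series="0.004 0.008 0 0 0; 0 0 0 0 0; 0 0 0 0 0; 0 0 0 0 0",
)

```text
time: 7.72
position: [0.5396, 0.1952, 0.3305]
orientation: [0.0, 0.219, 0.976, -0.0]
contact_force: [0.1, 0.1, -1.4]
finger_gap: 0.023
```

```bash
python3 - <<'E'
from cell import arm, eyes
from h import *
s=arm.observe(); p=s["position"];print(p,s["orientation"],s["finger_gap"],s["contact_force"],s["wrist_torque"])
ims=[]
for n in ("scene","top"):
    c=eyes.capture(n); np.savez(f"{n}3.npz",**c)
    print(n,[proj(c,[p[0],p[1],z]) for z in (.19,.275,.11)])
    u,v,w,h=(298,80,100,150) if n=="scene" else (200,140,100,150)
    im=c["img"][v:v+h,u:u+w]
    ims.append(np.clip(cv2.resize(im[:,:,::-1],(400,600),interpolation=cv2.INTER_CUBIC)*1.3,0,255).astype(np.uint8))
cv2.imwrite("pics/over3.png",np.hstack(ims))
E
```

```text
[0.5396 0.1952 0.3305] [ 0.0002  0.2192  0.9757 -0.0002] 0.02297825951143864 [ 0.1185  0.1379 -1.3738] [-0.0193 -0.0681  0.0172]
scene [array([351.0939, 149.9925]), array([352.7783, 121.3289]), array([349.6179, 175.1093])]
top [array([243.1235, 196.6963]), array([234.8685, 192.1344]), array([249.5591, 200.2528])]
```

View pics/over3.png

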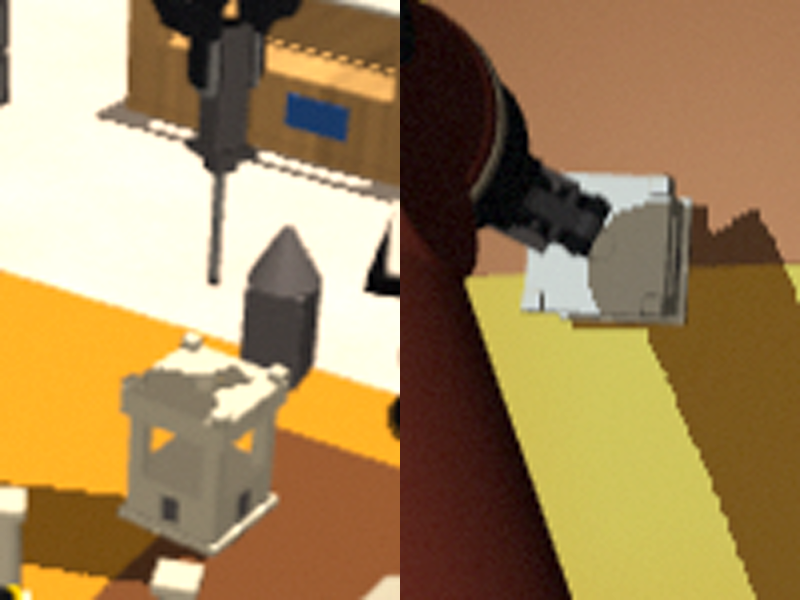

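In the scene view the stem tip is at (351.1,150.5) and the top of the stem at (352.6,121.9), within 0.6 px of what the arm pose predicts, so the probe is upright. The hole lies within about 1–2 mm below it. I'll lower to just above the roof and compare directly.

Request:
send_rows(
  series="0 0 0.01 0 0; 0 0 0.015 0 0; 0 0 0.015 0 0; 0 0 0.015 0 0; 0 0 0.007 0 0; 0 0 0.003 0 0; 0 0 0 0 0; 0 0 0 0 0",
)

```text
time: 8.48
position: [0.5397, 0.1969, 0.2659]
orientation: [0.0, 0.218, 0.976, 0.0]
contact_force: [0.1, -0.6, -1.4]
finger_gap: 0.023
```

```bash
python3 - <<'E'
from cell import arm, eyes
from h import *
s=arm.observe(); p=s["position"];print(p,s["orientation"],s["finger_gap"],s["contact_force"])
c=eyes.capture("scene"); np.savez("scene4.npz",**c)
print([proj(c,[p[0],p[1],z]) for z in (.125,.20,.11)])
u,v,w,h=314,125,70,75
cv2.imwrite("pics/near4.png",np.clip(cv2.resize(c["img"][v:v+h,u:u+w,::-1],(560,600),interpolation=cv2.INTER_CUBIC)*1.3,0,255).astype(np.uint8))
print(c["img"].mean(2).astype(int)[160:184,341:360])
E
```

```text
[0.5397 0.1969 0.2659] [0.0003 0.2183 0.9759 0.0002] 0.022950450171723005 [ 0.1206 -0.6015 -1.3897]
[array([350.226 , 170.2901]), array([351.6343, 146.5047]), array([349.9549, 174.8684])]
[[194 199 207 208 207 207 207 207 174  68  78 146 206 206 208 209 199 145
   50]
 [153 155 165 181 201 208 206 207 172  70  84 149 206 207 208 208 192 128
   50]
 [126 125 129 141 157 166 182 190 147  68  82 150 206 205 207 207 192 128
   49]
 [127 125 123 151 185 177 168 150 108  68  80 148 205 204 204 205 193 136
   50]
 [124 126 125 161 203 198 180 127  78  68  76 114 172 197 204 205 185 113
   51]
 [126 124 118 122 153 158 131 107  86  69  76 100 136 156 161 171 168  92
   48]
 [126 118 100  96 106 106 106 129 111  70  78 104 125 125 125 137 136  79
   51]
 [136 162 173 160 126 111 142 166 110  71  77 108 134 126 126 125 112  67
   49]
 [184 192 198 194 181 178 186 176 106  70 104 160 178 158 135 125 111  63
   49]
 [199 198 199 199 198 198 198 169  83  70 112 176 197 191 183 175 146  81
   49]
 [198 199 198 199 199 198 198 170  73  38  95 172 198 199 198 179 119  87
   86]
 [138 139 139 139 165
[... 332 characters left out ...]
 107 107 105  96  92  91  90  90  92  89  90
  128]
 [ 90  91  91  92  88  90 102 107 107 104  95  87  85  90  91 128 173 171
  182]
 [ 90  90  91  91  90  90  96 100 101  98  93  88  87 127 172 184 198 198
  200]
 [ 91  91  91  91  91  91  91  94  94  93  91  91  90 143 198 199 198 198
  198]
 [ 90  92  91  88  89  91  91  90  91  90  91  91  90 144 199 199 199 198
  198]
 [ 90  91  90  89  91  90  91  92  89  90  91  90  91 143 199 198 199 199
  199]
 [ 91  90  90  89  90  91  90  91  90  90  86  90 103 142 198 198 198 199
  198]
 [ 95  93  91  91  90  90  90  91  90 107 146 173 175 183 194 191 199 192
  169]
 [ 99  97  95  93  92  91  91  91  92 119 176 202 201 191 170 184 189 152
  113]]
```

View pics/near4.png

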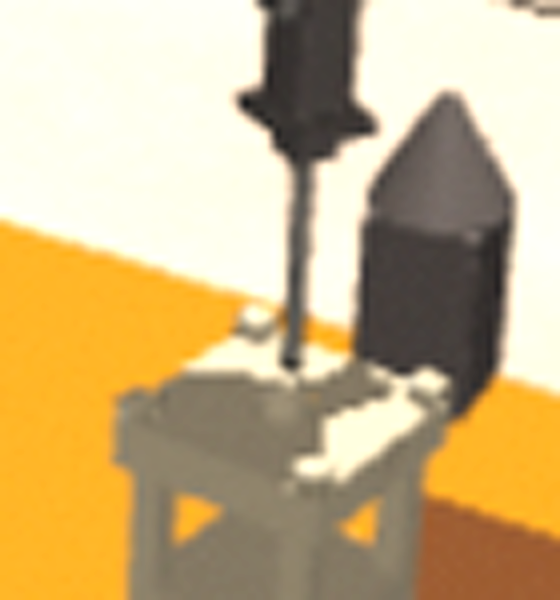

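The stem tip, at (349.9,170.3), is just above the roof and about 14 mm over the hole at (349.0,175.5). It needs a small correction, mostly towards -y, of about 2 mm. I'll apply it, then average several readings and images.

Request:
send_rows(
  series="-0.0006 -0.0019 0 0 0; 0 0 0 0 0; 0 0 0 0 0; 0 0 0 0 0",
)

```text
time: 8.87
position: [0.5393, 0.195, 0.2656]
orientation: [0.0, 0.218, 0.976, 0.0]
contact_force: [0.8, -0.5, -1.5]
finger_gap: 0.0232
```

```bash
cat > m.py <<'E'
from cell import arm, eyes
from h import *
P=[];I=[]
for i in range(8):
    c=eyes.capture("scene");I.append(c["img"].mean(2));s=arm.observe();P.append(s["position"])
P=np.array(P);p=P.mean(0);g=np.mean(I,0);print("tcp",p,P.std(0),s["orientation"],"F",s["contact_force"],"M",s["wrist_torque"])
np.save("g.npy",g)
zt=p[2]-.1405;print("pred tip",proj(c,[p[0],p[1],zt]),"pred at .11",proj(c,[p[0],p[1],.11]))
S0=np.load("scene0.npz")["img"].mean(2)
w=np.clip(190-S0[171:181,343:356],0,None);y,x=np.mgrid[171:181,343:356];print("hole",(w*x).sum()/w.sum(),(w*y).sum()/w.sum())
E
python3 m.py; python3 - <<'E'
import numpy as np
print(np.load("g.npy").astype(int)[163:180,344:356])
E
```

```text
tcp [0.5391 0.1951 0.2654] [0.     0.     0.0001] [-0.      0.2182  0.9759 -0.    ] F [-0.8715 -0.5476 -1.1333] M [-0.021   0.0454  0.0083]
pred tip [349.716  170.5406] pred at .11 [349.4504 175.0778]
hole 348.98366859191395 175.59828719378612
[[151 185 176 168 139  76  70 109 178 205 203 204]
 [161 202 198 180 121  61  70  98 143 172 197 205]
 [123 152 158 131  98  69  69  95 122 136 157 161]
 [ 97 105 107 106 110  71  70  98 125 125 125 125]
 [160 125 111 142 151  67  70 109 148 134 125 125]
 [193 181 177 186 165  67  75 133 187 178 157 135]
 [198 198 199 191 146  68  79 143 198 197 190 183]
 [198 198 198 184 123  43  56 134 198 198 198 198]
 [165 198 199 193 153  61  74 150 198 198 182 144]
 [110 138 139 139 152 170 172 166 138 138 125  95]
 [ 91  91  91  93 118 144 142 125  91  90  91  90]
 [ 90  92  96 101 106 106 104  99  96  95  90  90]
 [ 90  89  92 102 106 107 105  98  92  91  91  91]
 [ 90  88  90 101 107 108 103  95  85  85  90  90]
 [ 91  89  92  97 100 102  99  93  88 126 172 173]
 [ 90  90  90  91  93  93  92  91  91 111 164 198]
 [ 90  90  90  91  90  90  90  89  91  90 143 198]]
```

```bash
python3 - <<'E'
from h import *
T=dict(np.load("top0.npz"));S=dict(np.load("scene0.npz"))
a,n=dark(T["img"],434,223,7,48);b,m=dark(S["img"],225,210.5,7,45)
print(a,n,b,m,cast(T,*a,.205),cast(S,*b,.205),tri(T,a,S,b))
ey=np.array([.4258,.9048]);arm=np.array([.4835,-.23])
for c,q in((T,a),(S,b)): d=cast(c,*q,.205)[:2]-arm; print("err ey",d@ey,"ex",d@[-.9048,.4258])
E
```

```text
[434.2058 223.0219] 45 [224.3183 211.2425] 22 [ 0.4836 -0.2302  0.205 ] [ 0.4832 -0.232   0.205 ] (array([ 0.4831, -0.231 ,  0.2043]), np.float64(0.001424129504958235))
err ey -0.00019098722323595866 ex -0.00014969633339358666
err ey -0.0019371838448567957 ex -0.0005818818688692676
```

The top camera agrees with the arm to 0.2 mm at the stand. The two views put the hole centre on either side of the present axis, each within about 2 mm, against 6 mm of clearance. I'll lower slowly.

Request:
send_rows(
  series="0 0 0.004 0 0; 0 0 0.006 0 0; 0 0 0.006 0 0; 0 0 0.006 0 0; 0 0 0.005 0 0; 0 0 0.003 0 0; 0 0 0 0 0; 0 0 0 0 0",
)

```text
time: 9.93
position: [0.5391, 0.195, 0.2352]
orientation: [-0.0, 0.218, 0.976, -0.0]
contact_force: [-0.5, 0.5, -1.8]
finger_gap: 0.023
```

```bash
python3 m.py; python3 - <<'E'
import numpy as np,cv2
g=np.load("g.npy");print(g.astype(int)[166:182,342:357])
cv2.imwrite("pics/in5.png",np.clip(cv2.resize(g[135:210,314:384],(560,600),interpolation=cv2.INTER_CUBIC)*1.3,0,255))
E
```

```text
tcp [0.5393 0.1951 0.2356] [0.     0.     0.0001] [0.0001 0.2181 0.9759 0.0001] F [ 0.0253 -0.076  -2.1225] M [-0.025   0.0207 -0.0477]
pred tip [349.2226 179.591 ] pred at .11 [349.4862 175.0911]
hole 348.98366859191395 175.59828719378612
[[118  99  96 104 108 106 114  80  71  97 124 126 126 125 137]
 [162 173 160 125 111 142 154  74  73 112 148 135 125 126 125]
 [193 199 194 181 178 186 166  68  73 131 187 179 158 135 125]
 [199 199 198 199 199 198 163  68  79 142 199 196 190 183 176]
 [198 199 198 199 199 197 161  69  81 144 199 199 199 199 197]
 [139 139 139 165 199 191 146  69  80 144 199 198 196 175 139]
 [ 90  90  90 111 139 130  98  68  81 113 139 139 137 119  90]
 [ 90  91  90  91  91  86  73  69  73  82  90  91  91  90  90]
 [ 91  91  91  92  96  94  77  69  71  81  96  95  91  91  90]
 [ 90  90  90  89  92  94  79  70  72  80  91  92  90  90  90]
 [ 90  91  91  88  90  92  77  70  71  77  85  86  91  91 128]
 [ 91  90  90  90  91  88  77  77  76  81  88  89 128 173 183]
 [ 91  91  91  91  91  89  87  87  87  89  91  90 111 165 199]
 [ 90  90  91  91  90  91  91  91  90  91  91  91 128 183 199]
 [ 90  90  90  91  90  91  90  90  90  90  91  91 111 165 199]
 [ 91  91  90  91  91  91  91  91  91  86  90 103 129 183 199]][ WARN:0@0.033] global loadsave.cpp:1063 imwrite_ Unsupported depth image for selected encoder is fallbacked to CV_8U.
```

View pics/in5.png

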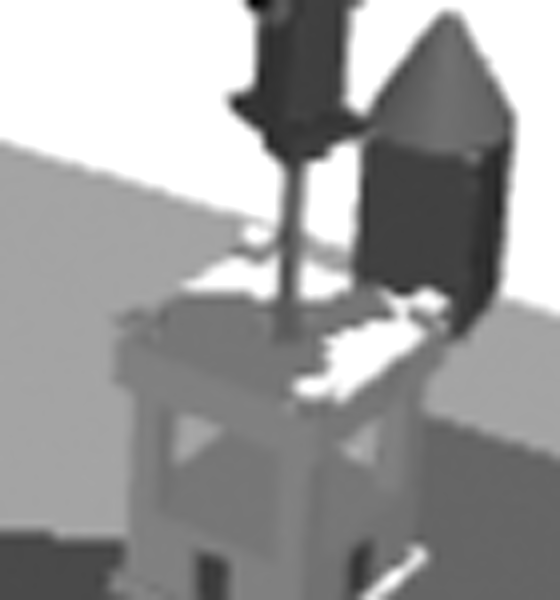

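The stem is inside the hole: it disappears behind the front rim at (349.3,177.3), with a lateral offset of about 0.2 px (0.5 mm), and no contact force shows. I'll lower the last 30 mm.

Request:
send_rows(
  series="0 0 0.004 0 0; 0 0 0.006 0 0; 0 0 0.006 0 0; 0 0 0.006 0 0; 0 0 0.005 0 0; 0 0 0.003 0 0; 0 0 0 0 0; 0 0 0 0 0",
)

```text
time: 11.0
position: [0.5391, 0.1949, 0.2052]
orientation: [-0.0, 0.218, 0.976, -0.0]
contact_force: [-0.3, -0.1, -1.8]
finger_gap: 0.0233
```

```bash
python3 m.py; python3 - <<'E'
from cell import eyes
from h import *
g=np.load("g.npy");print(g.astype(int)[168:180,344:356])
a=eyes.capture("scene")["img"];t=eyes.capture("top")["img"]
f=lambda im,u,v:np.clip(cv2.resize(im[v:v+75,u:u+50,::-1],(400,600),interpolation=cv2.INTER_CUBIC)*1.6,0,255).astype(np.uint8)
cv2.imwrite("pics/in6.png",np.hstack([f(a,324,145),f(t,225,170)]))
# tower moved? compare edges before/after
S0=np.load("scene0.npz")["img"]
for n,x in(("scene before",S0),("after",a)):
    m=(x.mean(2)[192:220,325:378]);print(n,np.argmax(np.abs(np.diff(m,axis=1)),1)[::5]+325)
E
```

```text
tcp [0.5393 0.1951 0.2056] [0.0001 0.     0.0001] [0.0001 0.2181 0.9759 0.0001] F [ 0.0963  0.5454 -2.5392] M [0.007  0.0238 0.0268]
pred tip [348.7071 188.4739] pred at .11 [349.491  175.0938]
hole 348.98366859191395 175.59828719378612
[[195 183 179 187 166  68  75 133 188 180 158 135]
 [199 199 199 198 163  68  80 143 200 198 191 184]
 [200 199 200 198 162  69  83 146 199 200 199 200]
 [140 140 139 155 148  70  82 145 199 181 162 176]
 [ 92  91  91 100  99  69  75 105 140 124 109 120]
 [ 91  90  91  86  74  70  71  76  91  91  91  91]
 [ 91  93  97  94  77  70  73  83  97  96  91  91]
 [ 91  89  92  95  80  71  74  81  92  92  91  91]
 [ 91  89  91  92  76  71  72  77  86  87  91 129]
 [ 91  91  92  89  77  78  78  82  88  89  91 112]
 [ 91  91  91  90  87  88  88  89  91  91  91  91]
 [ 91  91  91  91  91  91  91  91  91  91  92 128]]
scene before [360 348 329 363 357 352]
after [360 329 360 363 357 352]
```

View pics/in6.png

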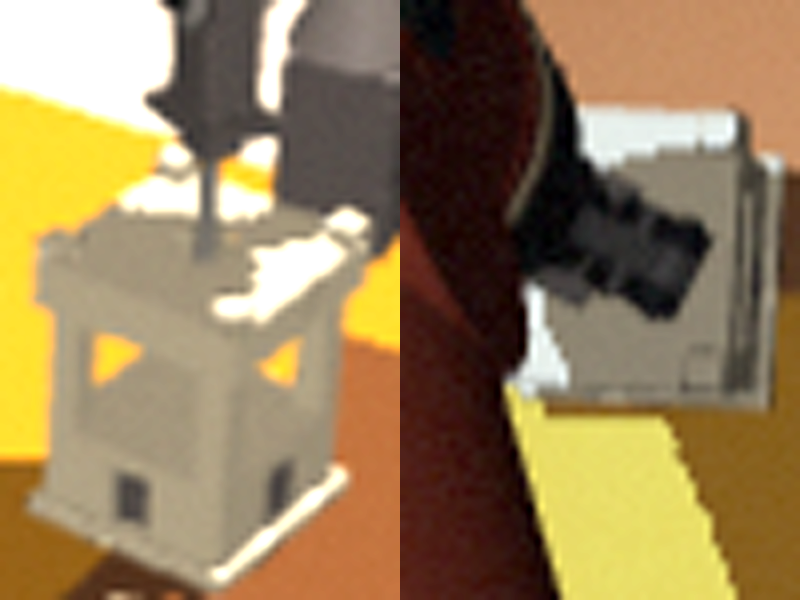

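```bash
python3 -c "
from cell import arm
s=arm.observe();print(s['time'],s['position'],abs(s['joint_vel']).max(),s['contact_force']);print(arm.sign_off())"
```

```text
11.5 [0.53915445 0.19501778 0.20537722] 0.0020471152341696645 [-0.77017106 -0.73298354 -1.75554168]
the job is handed in; nothing more can be done
None
```

The probe is out of its catches and held still and upright in the tower, and I've handed the job in at 11.5 s. I gripped the grey probe by its handle and pulled it straight up. I then carried it over to the tower and lowered the stem through the roof hole.

**Last checks**
- **Tip height:** about 65 mm by the arm pose. The tip itself is hidden behind the tower's front corner post, so I couldn't see it directly.
- **Contact:** only the probe's weight showed on the force reading (about 2 N). I saw no sign that the tower moved, though a rough edge comparison agreed on only four of six rows sampled.
- **Other models:** I saw nothing else disturbed, but I didn't do a full before-and-after comparison.

**Centring:** the two cameras disagreed slightly about where the hole's middle is:

| View | Offset of the hole's middle from the stem |
|---|---|
| Scene camera | about 0.5 mm sideways and 2 mm towards the camera |
| Top camera (initial picture) | about 1.5 mm the other way |

I left the stem between the two estimates. The hole gives 6 mm of clearance all round.

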